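# Pack and seal a gift crate of candles

### The arm

A 6-joint arm with a two-finger parallel gripper is mounted at the origin on the work surface. World frame = base frame: x ahead of the robot, y to its left, z up, the work surface at z = 0. Lengths are in m, angles in rad, forces in N, time in s.
With the tool pointing down it reaches from about 0.35 to 0.975 m from the base axis. Payload 4.9 kg.
Tool frame: the origin (TCP) lies at the very end of the fingers, on their centre line; the grasp point (between the pads) lies 19 mm behind it; z points along the fingers, y is the line along which they close (so a half turn about z gives the same grasp; the last joint's range is limited). The gripper opens to 85 mm and grips with 20 to 120 N. Pads are 22 mm wide; open, the fingers measure 114 mm over their backs; the gripper's body (76 mm by 85 mm) begins 54 mm behind the grasp point. The pads swing forward as they close: fully open they stand 13 mm farther back than shut.
Start: joints at [1.193, 0.053, 1.613, -0, 1.476, -0.119], TCP at [0.16, 0.604, 0.231] pointing down, gripper open.
Joint ranges: [-3.01, 3.01], [-1.01, 2.22], [0.06, 2.58], [-1.02, 4.17], [0.09, 2.62], [-3.14, 3.14]. Speed limits (rad/s): [2.57, 2.57, 3.14, 3.14, 3.14, 3.14].

### API

Orientations are given as a rotation vector (axis times angle).
In Python, from station import * gives the robot as it stands.
- The arm moves only by the shell command python3 -m crank 'ROWS' [OPENING] [FORCE]. ROWS is JSON, a list of rows, each an object with "offset": the shift along the tool's x, y, z in m, a list of three; "twist": the turn, a rotation vector about the tool's x, y, z in degrees, a list of three. In form: [{"offset": [x, y, z], "twist": [rx, ry, rz]}, ...]. A call has 1 to 20 rows; each row is the pose to reach, as a shift and turn from the pose commanded when the call began, along the tool's axes at that moment; what a row does not reach only later rows make up. A row lasts 1/8 s, in which the tool goes at most 62.5 mm and 10.7 degrees, less where a joint would pass 70% of its speed; a pose out of reach is approached as far as the arm can. A call with a gripper value outside its range is refused whole. OPENING is the opening, from 0 (shut) to 1 (fully open), set as the call begins (- or left out, the last holds). The fingers move at their own pace and stop on an object; FORCE is the grip in N (left out, the last holds). Time passes only in rows, so rows that repeat a pose let the fingers close. It gives the time, the measured TCP pose, the force, the opening and the grip force at its end, in the units of the state.
- get_obs(): the state, without advancing time (a new reading comes with each control period).
- get_image(name): name is "side" or "top"; returns the picture (400x640x3 uint8, red, green, blue); there is no depth.
- get_calibration(name): a dict with "intrinsics" (3x3 intrinsics, pixels), "world_from_camera" (4x4, takes a point from camera to world coordinates). Camera axes: x right, y up, looking along -z (the intrinsics and any distortion apply to the point x, -y, -z); pixel columns grow to the right and rows downward; lengths in m; the calibration is good to about 2 mm. A picture is of the moment at which its call begins. get_calibration takes no time and is no camera call.
- finish_job(): hands the job in; it is judged then, once.
Trained networks look in the newest picture that a camera, given by its name, has taken for a name from the list of things; names that differ only in an ending like _2 or _b are one class to them, and where a whole thing is asked for, a point or a joint stands for the part that bears it (a point fixed in the world has none). Each returns a list of dicts, best first, with "confidence" (0 to 1); they miss things now and then, are a little off and sometimes report something else, mostly with a low value. They report only what shows in the picture. A call takes as long as a camera call. They do not tell look-alikes from the thing itself.
- cut_out(query, camera): "region" (400x640 bool, what is visible of it) and "rect" ([centre column, centre row, width, height] in pixels, round what is visible of it).
The state is a dict: "t": time; "q": joint angles; "dq": joint speeds; "effort": joint torques, N m; "tool_pos": TCP position; "tool_rot": TCP orientation; "contact_force": force on the tool from outside, world axes, zero at the start; "wrist_torque": the same for the moment, N m; "opening": finger opening in m; "grip_force": force on a finger pad.
Only numpy, scipy, OpenCV 4.12 (cv2) and the standard library are available. Lean on these libraries where they do the work, as an engineer would, in place of code of your own. Each camera call takes 0.05 s, during which the arm holds its last target. There are 200 camera calls.

### The job

Take the spoiled candle stub out of the packing crate and lay it in the steel remelt tray, and pack all the good candles and tins that are on the bench into the crate, below its rim. When everything is packed, close the lid fully; then press the sealing pedal beside the crate right down to its stop, hold it there for half a second, and let it come back up. Leave the dye jar, the bowl and the brush where they are.

Things in the scene. Friction and masses are not known exactly. Their poses are not given: they have to be found in the camera images.
- crate: wooden packing crate fixed to the bench, open top, outside 185 (x) x 315 (y) x 63 mm high, walls and floor 5 mm; origin at the centre of its underside, z up, y along its long side, +x to its far side with the lid hinge. The pedal stands on a 6 mm base plate at its +y side. Four lanes along x, 70 mm apart, leave room for fingers: each takes a candle, or two tins in line
- lid (a joint): angle of the crate's lid about the hinge on the far rim: 0 = fully closed, 1.57 = upright, 1.9 = limit, leaning back; starts open. The hinge is stiff (0.34 N m of friction): the lid stays where it is left and must be pushed all the way down. A wooden board 185 x 315 x 8 mm, 0.25 kg
- lid_hinge (a point): point on the lid's hinge line, at the middle of the crate's far rim, 63.5 mm above the bench; the lid's underside passes through it; the axes turn with the lid: x runs along the closed lid away from its front edge, y along the hinge, z out of its top face (8 mm thick)
- lid_handle (a point): end region of the dark wooden knob on the lid's top face, 30 mm from the front edge, midway along the lid; this point is 35 mm out from the top face. With the lid open the knob is on its far side
- lid_front (a point): middle of the lid's front edge, on its top face (185 mm from the hinge, 8 mm above the underside)
- pedal (a joint): angle of the sealing pedal: 0 = up (at rest), 0.30 rad = down on its stop. A spring brings it back up; at the pad it takes about 3.5 N to start moving and about 9 N to reach the stop. The pedal works a small clamp on a post that swings in over the lid's edge; leave the clamp itself alone
- pedal_pad (a point): point on top of the ribbed black rubber pad of the pedal (pad 78 x 54 mm), where to press, 110 mm from the pedal's hinge; about 70 mm above the bench at rest and 38 mm at the stop
- pedal_hinge (a point): middle of the pedal's hinge, 45 mm above the bench, on the crate's far side of the pad; y is the hinge line
- stub_mid (a point): spoiled stub of a square candle, off-white wax with a chipped brownish mark, 75 x 40 x 40 mm, 0.11 kg, lying in the crate at the start; this point is its centre, x along its length
- tray: steel remelt tray fixed to the bench, 115 x 115 mm, 22 mm high, walls and floor 4 mm; origin at the centre of its underside
- candle1_mid (a point): good square pillar candle of off-white wax, 140 x 40 x 40 mm, 0.2 kg, lying on its side on the bench, with a short wick (10 mm long, thin) at its +x end and a dark dipped band near its -x end; this point is its centre (20 mm from each long face), x along its length. It may be absent (None) in a run
- candle2_mid (a point): good square pillar candle of off-white wax, 140 x 40 x 40 mm, 0.2 kg, lying on its side on the bench, with a short wick (10 mm long, thin) at its +x end and a dark dipped band near its -x end; this point is its centre (20 mm from each long face), x along its length. It may be absent (None) in a run
- candle3_mid (a point): good square pillar candle of off-white wax, 140 x 40 x 40 mm, 0.2 kg, lying on its side on the bench, with a short wick (10 mm long, thin) at its +x end and a dark dipped band near its -x end; this point is its centre (20 mm from each long face), x along its length. It may be absent (None) in a run
- tin1_mid (a point): square aluminium candle tin, 52 x 52 mm and 36 mm high, 0.15 kg, with a round paper dot on top; this point is its centre, z up. It may be absent (None) in a run
- tin2_mid (a point): square aluminium candle tin, 52 x 52 mm and 36 mm high, 0.15 kg, with a round paper dot on top; this point is its centre, z up. It may be absent (None) in a run
- dye_jar: amber glass dye jar with an orange cap, 60 mm across, 90 mm high; origin under its centre. Bystander: leave alone
- dip_bowl: dark steel bowl, 120 mm across, 50 mm high; origin under its centre. Bystander: leave alone
- paint_brush: brush lying on the bench beyond the crate. Bystander: leave alone
There are look-alikes about, which are no part of the job. What is shaped like the part that bears candle3_mid but blue or red is not meant.

How it is judged:
By the outcome, as a careful person would: the job done as asked, in the order asked, and still so for the second after the job is handed in, with the robot touching nothing.
Of candle1, candle2, candle3 only 2 to 3 are there at a start; the rules pass over those that are not, and their reading is None.
Of tin1, tin2 only 1 to 2 are there at a start; the rules pass over those that are not, and their reading is None.
At some moment in a run one of candle1, candle2, candle3, tin1, tin2 may be knocked a few centimetres aside while the robot is not near it.
Once in a run the grip may slacken for a moment while it holds something.
It also fails if it takes over 210 s, if anything falls off the work surface, if the arm or the gripper's body presses on something with over 40 N, if the wrist force passes 120 N, or if a joint passes its speed limit or range.

## Working session

There is one attempt and no reset: what is moved stays moved. The work goes in short steps, Python scripts to look and compute and a shell command to move; the robot and the scene stay as the last step left them, time stands still between calls to the robot, and variables do not carry over. Pictures are saved under pics/ and viewed, at most 14 in all, crops included, and the job is handed in when it is done.

```bash
mkdir -p pics; ls; python3 - <<'E'
from station import *
import cv2
o=get_obs();print(o)
for n in("top","side"):
    im=get_image(n);cv2.imwrite(f"pics/{n}0.png",im[:,:,::-1]);c=get_calibration(n);print(n,c)
E
```

```text
pics
{'t': 0.0, 'q': array([ 1.19301022e+00,  5.33914889e-02,  1.61430555e+00, -1.43151017e-05,
        1.47604031e+00, -1.18997018e-01]), 'dq': array([-0.0002577 ,  0.00136173,  0.00066102, -0.00170832, -0.00206009,
       -0.00110984]), 'effort': array([ 2.37904431e-03, -3.93692636e+01, -3.70177031e+01,  1.93712174e-05,
        7.07997009e-03, -2.25653429e-05]), 'tool_pos': array([0.15970778, 0.60358835, 0.23003468]), 'tool_rot': array([-0.40530294, -3.114819  ,  0.00327045]), 'contact_force': array([0.28448671, 0.54039783, 0.14964612]), 'wrist_torque': array([0.00353105, 0.00419593, 0.04096414]), 'grip_force': 0.0, 'opening': 0.08554142822154837}
top {'intrinsics': array([[494.72058707,   0.        , 323.29072089],
       [  0.        , 494.72058707, 194.73192031],
       [  0.        ,   0.        ,   1.        ]]), 'world_from_camera': array([[ 0.00804832,  0.99318471, -0.11627273,  0.31384587],
       [-0.99979608,  0.01014596,  0.0174601 , -0.04104901],
       [ 0.0185208 ,  0.11610849,  0.99306384,  1.76663291],
       [ 0.        ,  0.        ,  0.        ,  1.        ]])}
side {'intrinsics': array([[480.74458831,   0.        , 321.08613177],
       [  0.        , 480.74458831, 201.79142809],
       [  0.        ,   0.        ,   1.        ]]), 'world_from_camera': array([[ 0.96212618,  0.1377902 , -0.23521706,  0.19807658],
       [-0.27197691,  0.54371006, -0.79398232, -1.08386605],
       [ 0.0184869 ,  0.82788479,  0.56059344,  0.80586888],
       [ 0.        ,  0.        ,  0.        ,  1.        ]])}
```

View pics/top0.png

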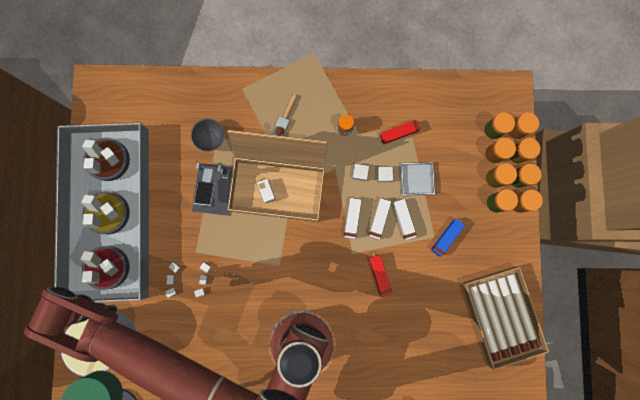

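View pics/side0.png

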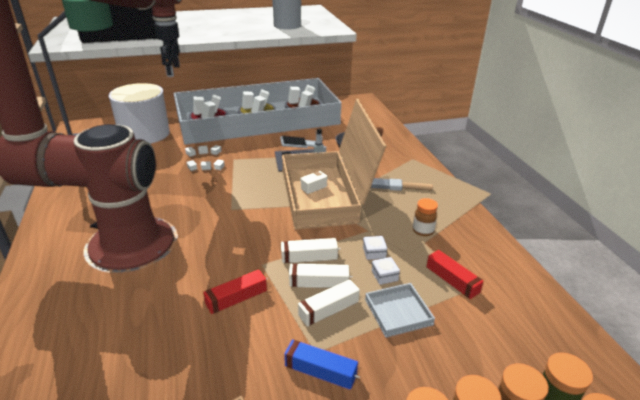

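The pictures show three white candles (top view about (353,217), (380,218), (404,218)), two tins at (360,172) and (385,174), the tray at (418,179), the stub at (265,190) in the crate, and the pedal on its left (+y). The blue and red ones are decoys.

```bash
cat > h.py <<'E'
from station import *
import numpy as np, cv2
from scipy.optimize import least_squares, minimize
from scipy.spatial.transform import Rotation as R
def proj(P,n):
    c=get_calibration(n);T=np.linalg.inv(c["world_from_camera"]);p=np.asarray(P)@T[:3,:3].T+T[:3,3]
    p=p*[1,-1,-1];q=p@np.array(c["intrinsics"]).T;return q[:,:2]/q[:,2:]
def unproj(u,v,z,n="top"):
    c=get_calibration(n);W=c["world_from_camera"];d=np.linalg.inv(c["intrinsics"])@[u,v,1];d=W[:3,:3]@(d*[1,-1,-1])
    return W[:3,3]+d*(z-W[2,3])/d[2]
def box(x,y,yaw,L,Wd,z0,z1):
    c,s=np.cos(yaw),np.sin(yaw)
    return np.array([[x+c*a-s*b,y+s*a+c*b,z] for a in(-L/2,L/2) for b in(-Wd/2,Wd/2) for z in(z0,z1)])
def fit(mask,L,Wd,z0,z1,n="top",S=4):
    """pose (x,y,yaw) of a box whose projection best overlaps mask"""
    m=cv2.resize(mask.astype(np.float32),None,fx=S,fy=S,interpolation=cv2.INTER_LINEAR)>.5
    v,u=np.nonzero(mask);x0=unproj(u.mean(),v.mean(),(z0+z1)/2,n)[:2]
    def cost(p):
        h=cv2.convexHull(((proj(box(*p,L,Wd,z0,z1),n)+.5)*S*16).astype(np.int32))
        r=np.zeros(m.shape,np.uint8);cv2.fillConvexPoly(r,h,1,shift=4);r=r>0
        return 1-(r&m).sum()/(r|m).sum()
    best=min((minimize(cost,[*x0,a],method="Nelder-Mead",options=dict(initial_simplex=[[*x0,a],[x0[0]+.01,x0[1],a],[x0[0],x0[1]+.01,a],[*x0,a+.3]],maxfev=120)) for a in np.arange(-1.2,1.6,.52)),key=lambda r:r.fun)
    return best.x,1-best.fun
def find(q,dims,n="top",k=6,minc=.3):
    get_image(n);out=[]
    for d in cut_out(q,n)[:k]:
        if d["confidence"]<minc: continue
        p,i=fit(d["region"],*dims,n)
        out.append((np.round(p[:2],4),round(np.degrees(p[2]),1),round(i,2),round(d["confidence"],2),np.round(d["rect"]).astype(int)))
    return out
CAN=(.14,.04,0,.04);TIN=(.052,.052,0,.036);STUB=(.075,.04,.005,.045);TRAY=(.115,.115,0,.022)
def go(x,y,z,yaw):
    """tool-frame offset & twist for tool pointing down, closing line at angle yaw from world x"""
    o=get_obs();r=R.from_rotvec(o["tool_rot"]);best=None
    for k in(0,180):
        a=np.radians(yaw+k);Y=np.array([np.cos(a),np.sin(a),0]);Z=np.array([0,0,-1.]);X=np.cross(Y,Z)
        tw=(r.inv()*R.from_matrix(np.c_[X,Y,Z])).as_rotvec(degrees=True)
        if best is None or np.linalg.norm(tw)<np.linalg.norm(best):best=tw
    print("offset",np.round(r.inv().apply(np.array([x,y,z])-o["tool_pos"]),4),"twist",np.round(best,1))
def st():
    o=get_obs();m=R.from_rotvec(o["tool_rot"]).as_matrix()
    print("t",o["t"],"pos",np.round(o["tool_pos"],4),"z",np.round(m[:,2],3),"yaw",np.round(np.degrees(np.arctan2(m[1,1],m[0,1])),1),"F",np.round(o["contact_force"],1),"op",round(o["opening"],4),"gf",round(o["grip_force"],1),"q6",round(o["q"][5],2))
E
python3 - <<'E'
from h import *
for q,d in(("candle1_mid",CAN),("tin1_mid",TIN),("stub_mid",STUB),("tray",TRAY),("crate",(.185,.315,0,.063))):
    print(q)
    for r in find(q,d): print(*r)
for q in("lid","pedal_pad","pedal","lid_handle"):
    for n in("top","side"):
        get_image(n);print(q,n,[(np.round(d["rect"]),round(d["confidence"],2)) for d in cut_out(q,n)[:2]])
st()
E
```

```text
candle1_mid
[ 0.4369 -0.271 ] -17.7 0.93 0.97 [382 220  18  40]
tin1_mid
[ 0.5977 -0.2935] 0.4 0.89 0.7 [387 175  16  18]
[0.7341 0.3641] -89.2 0.33 0.59 [208 137  35  34]
[0.5271 0.3503] 87.1 0.44 0.45 [204 184  21  44]
stub_mid
[0.5304 0.1317] 21.7 0.93 0.82 [268 191  18  25]
tray
[ 0.5817 -0.4089] 91.8 0.95 0.69 [415 179  37  36]
crate
[0.6276 0.0852] -6.0 0.53 0.96 [260 175 130  97]
[0.6842 0.0906] 13.7 0.52 0.41 [278 144 100  39]
lid top [(array([278., 149., 101.,  42.]), 0.89)]
lid side [(array([363., 153.,  48.,  97.]), 0.55)]
pedal_pad top [(array([286., 112.,  25.,  37.]), 0.73), (array([201., 185.,  22.,  38.]), 0.64)]
pedal_pad side [(array([300., 142.,  34.,  16.]), 0.77)]
pedal top [(array([206., 184.,  27.,  38.]), 0.94)]
pedal side [(array([296., 141.,  33.,  12.]), 0.52)]
lid_handle top [(array([277., 146.,  98.,  37.]), 0.91), (array([205., 186.,  25.,  40.]), 0.23)]
lid_handle side [(array([362., 150.,  45., 105.]), 0.79), (array([298., 142.,  36.,  14.]), 0.75)]
t 1.4 pos [0.16   0.6042 0.2313] z [-0. -0. -1.] yaw 75.2 F [-0.3  1.  -0.2] op 0.0857 gf 0.0 q6 -0.12
```

```bash
cat >> h.py <<'E'
def white(roi=(150,260,330,440),n="top",thr=150,im=None):
    im=get_image(n) if im is None else im
    hsv=cv2.cvtColor(im,cv2.COLOR_RGB2HSV);m=((hsv[...,1]<60)&(hsv[...,2]>thr))
    k=np.zeros_like(m);a,b,c,d=roi;k[a:b,c:d]=m[a:b,c:d]
    N,l,s,_=cv2.connectedComponentsWithStats(k.astype(np.uint8));return [(l==i,s[i]) for i in range(1,N) if s[i][4]>60]
def scan(roi=(150,260,330,440)):
    im=get_image("top");out=[]
    for m,s in white(roi,im=im):
        nm,d=("candle",CAN) if s[4]>380 else ("tin",TIN)
        p,i=fit(m,*d);out.append((nm,*np.round(p[:2],4),round(np.degrees(p[2]),1),round(i,2),s[:5].tolist()))
    return out
E
python3 - <<'E'
from h import *
for r in scan(): print(*r)
im=get_image("top");cv2.imwrite("pics/c1.png",cv2.resize(im[110:250,185:445,::-1],None,fx=3,fy=3,interpolation=cv2.INTER_CUBIC))
E
```

```text
Traceback (most recent call last):
  File "h.py", line 52, in scan
    p,i=fit(m,*d);out.append((nm,*np.round(p[:2],4),round(np.degrees(p[2]),1),round(i,2),s[:5].tolist()))
        ~~~^^^^^^
  File "h.py", line 22, in fit
    best=min((minimize(cost,[*x0,a],method="Nelder-Mead",options=dict(initial_simplex=[[*x0,a],[x0[0]+.01,x0[1],a],[x0[0],x0[1]+.01,a],[*x0,a+.3]],maxfev=120)) for a in np.arange(-1.2,1.6,.52)),key=lambda r:r.fun)
  File "h.py", line 22, in <genexpr>
    best=min((minimize(cost,[*x0,a],method="Nelder-Mead",options=dict(initial_simplex=[[*x0,a],[x0[0]+.01,x0[1],a],[x0[0],x0[1]+.01,a],[*x0,a+.3]],maxfev=120)) for a in np.arange(-1.2,1.6,.52)),key=lambda r:r.fun)
              ~~~~~~~~^^^^^^^^^^^^^^^^^^^^^^^^^^^^^^^^^^^^^^^^^^^^^^^^^^^^^^^^^^^^^^^^^^^^^^^^^^^^^^^^^^^^^^^^^^^^^^^^^^^^^^^^^^^^^^^^^^^^^^^^^^^^^^^^^^^^^^^^^
  File "h.py", line 19, in cost
    h=cv2.convexHull(((proj(box(*p,L,Wd,z0,z1),n)+.5)*S*16).astype(np.int32))
                       ~~~~^^^^^^^^^^^^^^^^^^^^^^
  File "h.py", line 6, in proj
    c=get_calibration(n);T=np.linalg.inv(c["world_from_camera"]);p=np.asarray(P)@T[:3,:3].T+T[:3,3]
ValueError: time passes only in moves, steps and waits
```

```bash
python3 - <<'E'
s=open("h.py").read()
s=s.replace("def proj(P,n):","_c={}\n_gc=get_calibration\ndef get_calibration(n):\n    if n not in _c:_c[n]=_gc(n)\n    return _c[n]\ndef proj(P,n):",1)
s=s.replace('''        p,i=fit(m,*d);out''','''        if nm=="candle":
            p,i,Lw=max(((*fit(m,Lw,.04,0,.04),Lw) for Lw in(.11,.118,.126,.134)),key=lambda r:r[1])
            e=np.sign(np.cos(p[2]))*(Lw-.14)/2;p[:2]+=e*np.array([np.cos(p[2]),np.sin(p[2])])
        else: p,i=fit(m,*d)
        out''')
open("h.py","w").write(s)
E
python3 - <<'E'
from h import *
im=get_image("top");cv2.imwrite("pics/c1.png",cv2.resize(im[110:250,185:445,::-1],None,fx=3,fy=3,interpolation=cv2.INTER_CUBIC))
for r in scan(): print(*r)
E
```

```text
candle 0.5703 -0.4202 25.9 0.59 [401, 163, 34, 32, 721]
tin 0.6032 -0.2025 -10.3 0.83 [352, 164, 17, 16, 208]
tin 0.5958 -0.2908 0.0 0.81 [378, 167, 15, 14, 208]
candle 0.4349 -0.1735 -8.6 0.95 [345, 198, 16, 36, 421]
candle 0.4348 -0.27 -16.8 0.95 [370, 198, 21, 36, 425]
candle 0.4358 -0.3583 16.2 0.91 [394, 199, 21, 36, 446]
```

View pics/c1.png

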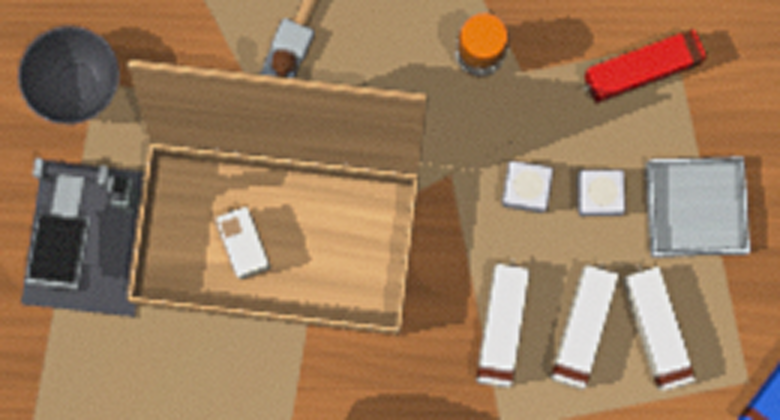

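The crop shows the crate rim corners at about (148,147), (416,176), (400,329) and (131,298), the pedal pad at about (58,250), the tins at (528,186) and (601,192), the tray at (697,205), and the stub at (240,242) in crop pixels.

```bash
python3 - <<'E'
from h import *
f=lambda a,b,z:unproj(185+(a+.5)/3-.5,110+(b+.5)/3-.5,z)
C=np.array([f(a,b,.063) for a,b in((148,147),(416,176),(400,329),(131,298))]);print(np.round(C,4),np.round(C.mean(0),4))
print("len",np.linalg.norm(C-np.roll(C,-1,0),axis=1))
e=C[0]-C[1]+C[3]-C[2];print("yaw of crate y axis-90:",np.degrees(np.arctan2(e[1],e[0]))-90)
e=C[0]-C[3]+C[1]-C[2];print("yaw x",np.degrees(np.arctan2(e[1],e[0])))
print("pad",f(58,250,.07),"tray",[f(a,b,.022) for a,b in((649,160),(746,158),(749,253),(651,255))])
print("lid top corners z~.24",f(130,61,.238),f(427,97,.238))
print("clamp",f(118,187,.07))
go(.5304,.1317,.15,111.7)
E
```

```text
[[ 0.6367  0.2413  0.063 ]
 [ 0.6061 -0.0704  0.063 ]
 [ 0.4278 -0.0535  0.063 ]
 [ 0.4605  0.2556  0.063 ]] [0.5328 0.0933 0.063 ]
len [0.31319798 0.17910794 0.3108285  0.17677699]
yaw of crate y axis-90: -5.830531680134001
yaw x -5.047492410623665
pad [0.51430116 0.339504   0.07      ] tray [array([ 0.63560884, -0.3496985 ,  0.022     ]), array([ 0.63937155, -0.46627206,  0.022     ]), array([ 0.52479058, -0.46780378,  0.022     ]), array([ 0.52120199, -0.35090782,  0.022     ])]
lid top corners z~.24 [0.6949394 0.2337691 0.238    ] [ 0.66023957 -0.07826884  0.238     ]
clamp [0.58815115 0.27325296 0.07      ]
offset [-0.4791 -0.3619  0.0813] twist [  0.    0.  -36.5]
```

```bash
python3 -m crank '[{"offset":[-0.12,-0.09,0.02],"twist":[0,0,-9]},{"offset":[-0.24,-0.18,0.04],"twist":[0,0,-18]},{"offset":[-0.36,-0.27,0.06],"twist":[0,0,-27]},{"offset":[-0.479,-0.362,0.081],"twist":[0,0,-36.5]},{"offset":[-0.479,-0.362,0.081],"twist":[0,0,-36.5]},{"offset":[-0.479,-0.362,0.081],"twist":[0,0,-36.5]},{"offset":[-0.479,-0.362,0.081],"twist":[0,0,-36.5]},{"offset":[-0.479,-0.362,0.081],"twist":[0,0,-36.5]},{"offset":[-0.479,-0.362,0.081],"twist":[0,0,-36.5]},{"offset":[-0.479,-0.362,0.081],"twist":[0,0,-36.5]},{"offset":[-0.479,-0.362,0.081],"twist":[0,0,-36.5]},{"offset":[-0.479,-0.362,0.081],"twist":[0,0,-36.5]},{"offset":[-0.479,-0.362,0.081],"twist":[0,0,-36.5]},{"offset":[-0.479,-0.362,0.081],"twist":[0,0,-36.5]}]' 0.9 40; python3 - <<'E'
from h import *
im=get_image("side");cv2.imwrite("pics/s1.png",cv2.resize(im[80:330,200:480,::-1],None,fx=2.4,fy=2.4,interpolation=cv2.INTER_CUBIC))
st();go(.5304,.1317,.01,111.7)
E
```

```text
t: 3.3
tool_pos: [0.5299, 0.1326, 0.1506]
tool_rot: [-0.593, 3.085, 0.0]
contact_force: [1.0, 0.3, -0.1]
opening: 0.0766
grip_force: 0.0
t 3.35 pos [0.53   0.1325 0.1505] z [ 0.  0. -1.] yaw 111.8 F [-0.4  0.  -0.3] op 0.0768 gf 0.0 q6 -1.84
offset [-0.     -0.0009  0.1405] twist [-0.   0.   0.1]
```

View pics/s1.png

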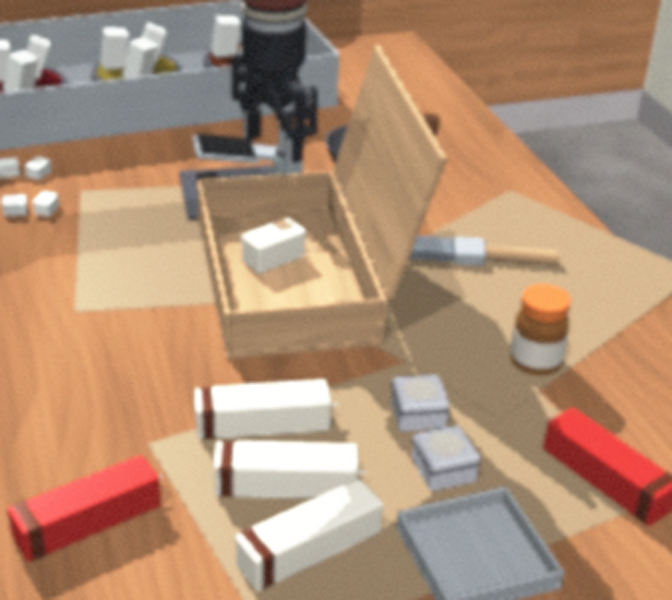

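The arm stands over the stub (stub at (275,245) in the crop, fingers straight above), and everything else is undisturbed. I am going down to grasp.

```bash
python3 -m crank '[{"offset":[0,0,0.05],"twist":[0,0,0]},{"offset":[0,0,0.09],"twist":[0,0,0]},{"offset":[0,0,0.12],"twist":[0,0,0]},{"offset":[0,0,0.135],"twist":[0,0,0]},{"offset":[0,0,0.14],"twist":[0,0,0]},{"offset":[0,0,0.14],"twist":[0,0,0]},{"offset":[0,0,0.14],"twist":[0,0,0]}]' && python3 -m crank '[{"offset":[0,0,0],"twist":[0,0,0]},{"offset":[0,0,0],"twist":[0,0,0]},{"offset":[0,0,0],"twist":[0,0,0]},{"offset":[0,0,0],"twist":[0,0,0]},{"offset":[0,0,0],"twist":[0,0,0]},{"offset":[0,0,0],"twist":[0,0,0]},{"offset":[0,0,0],"twist":[0,0,0]},{"offset":[0,0,0],"twist":[0,0,0]}]' 0.3 40
```

```text
t: 4.22
tool_pos: [0.5316, 0.1318, 0.0118]
tool_rot: [-0.59, 3.083, -0.0]
contact_force: [0.2, 0.0, 0.6]
opening: 0.0766
grip_force: 0.0
t: 5.22
tool_pos: [0.531, 0.1317, 0.011]
tool_rot: [-0.59, 3.085, -0.0]
contact_force: [0.3, -0.9, 5.0]
opening: 0.0398
grip_force: 42.4
```

```bash
python3 -m crank '[{"offset":[0,0,-0.02],"twist":[0,0,0]},{"offset":[0,0,-0.05],"twist":[0,0,0]},{"offset":[0,0,-0.09],"twist":[0,0,0]},{"offset":[0,0,-0.13],"twist":[0,0,0]},{"offset":[0,0,-0.14],"twist":[0,0,0]},{"offset":[0,0,-0.14],"twist":[0,0,0]},{"offset":[0,0,-0.14],"twist":[0,0,0]}]' - 60; python3 -c "
from h import *
st();go(.58,-.409,.15,92)"
```

```text
t: 6.1
tool_pos: [0.5289, 0.1315, 0.1479]
tool_rot: [0.59, -3.082, -0.001]
contact_force: [1.0, 0.3, -1.7]
opening: 0.0392
grip_force: 61.0
t 6.1 pos [0.5289 0.1315 0.1479] z [-0.004 -0.    -1.   ] yaw 111.7 F [ 1.   0.3 -1.7] op 0.0392 gf 61.0 q6 -1.84
offset [ 0.152  -0.5212 -0.0021] twist [ 0.  -0.2 19.7]
```

```bash
python3 -m crank '[{"offset":[0.011,-0.037,0],"twist":[0,0,1.4]},{"offset":[0.022,-0.075,0],"twist":[0,0,2.8]},{"offset":[0.034,-0.115,0],"twist":[0,0,4]},{"offset":[0.045,-0.155,0],"twist":[0,0,6]},{"offset":[0.057,-0.195,0],"twist":[0,0,7]},{"offset":[0.069,-0.235,0],"twist":[0,0,9]},{"offset":[0.08,-0.275,0],"twist":[0,0,10]},{"offset":[0.092,-0.315,0],"twist":[0,0,12]},{"offset":[0.104,-0.355,0],"twist":[0,0,13]},{"offset":[0.115,-0.395,0],"twist":[0,0,15]},{"offset":[0.127,-0.435,0],"twist":[0,0,16]},{"offset":[0.139,-0.475,0],"twist":[0,0,18]},{"offset":[0.146,-0.5,0],"twist":[0,0,19]},{"offset":[0.15,-0.515,0],"twist":[0,0,19.7]},{"offset":[0.152,-0.521,0],"twist":[0,0,19.7]},{"offset":[0.152,-0.521,0],"twist":[0,0,19.7]},{"offset":[0.152,-0.521,0],"twist":[0,0,19.7]}]'; python3 -c "
from h import *
st();go(.58,-.409,.011,92)"
```

```text
t: 8.22
tool_pos: [0.5816, -0.4077, 0.1502]
tool_rot: [0.056, -3.141, -0.001]
contact_force: [-0.5, -0.1, -1.6]
opening: 0.039
grip_force: 61.1
t 8.225 pos [ 0.5816 -0.4077  0.1502] z [-0.  0. -1.] yaw 92.0 F [-0.5 -0.1 -1.6] op 0.039 gf 61.1 q6 -2.32
offset [ 0.0017 -0.0013  0.1392] twist [ 0. -0.  0.]
```

```bash
python3 -m crank '[{"offset":[0.001,-0.001,0.04],"twist":[0,0,0]},{"offset":[0.001,-0.001,0.08],"twist":[0,0,0]},{"offset":[0.001,-0.001,0.11],"twist":[0,0,0]},{"offset":[0.001,-0.001,0.125],"twist":[0,0,0]},{"offset":[0.001,-0.001,0.134],"twist":[0,0,0]},{"offset":[0.001,-0.001,0.138],"twist":[0,0,0]},{"offset":[0.001,-0.001,0.138],"twist":[0,0,0]},{"offset":[0.001,-0.001,0.138],"twist":[0,0,0]}]' && python3 -m crank '[{"offset":[0,0,0],"twist":[0,0,0]},{"offset":[0,0,0],"twist":[0,0,0]},{"offset":[0,0,0],"twist":[0,0,0]},{"offset":[0,0,0],"twist":[0,0,0]},{"offset":[0,0,0],"twist":[0,0,0]},{"offset":[0,0,-0.03],"twist":[0,0,0]},{"offset":[0,0,-0.07],"twist":[0,0,0]},{"offset":[0,0,-0.12],"twist":[0,0,0]},{"offset":[0,0,-0.15],"twist":[0,0,0]},{"offset":[0.05,0.05,-0.15],"twist":[0,0,0]},{"offset":[0.1,0.1,-0.15],"twist":[0,0,0]},{"offset":[0.15,0.15,-0.15],"twist":[0,0,0]},{"offset":[0.2,0.2,-0.15],"twist":[0,0,0]},{"offset":[0.25,0.25,-0.15],"twist":[0,0,0]},{"offset":[0.25,0.25,-0.15],"twist":[0,0,0]}]' 0.68; python3 - <<'E'
from h import *
st();im=get_image("top");cv2.imwrite("pics/c2.png",cv2.resize(im[110:250,185:445,::-1],None,fx=3,fy=3,interpolation=cv2.INTER_CUBIC))
for r in scan(): print(*r)
E
```

```text
t: 9.22
tool_pos: [0.5811, -0.4103, 0.0136]
tool_rot: [-0.054, 3.14, -0.002]
contact_force: [0.3, -0.6, -1.1]
opening: 0.0392
grip_force: 61.2
t: 11.1
tool_pos: [0.3205, -0.1669, 0.1618]
tool_rot: [0.055, -3.141, -0.0]
contact_force: [-0.6, -0.6, -0.0]
opening: 0.058
grip_force: 0.0
t 11.1 pos [ 0.3205 -0.1669  0.1618] z [-0.  0. -1.] yaw 92.0 F [-0.6 -0.6 -0. ] op 0.058 gf 0.0 q6 -2.29
candle 0.5669 -0.4084 10.6 0.6 [401, 163, 34, 31, 552]
candle 0.5979 -0.2811 86.0 0.86 [363, 165, 30, 16, 410]
tin 0.4488 -0.1751 -27.0 0.46 [345, 198, 16, 34, 379]
candle 0.4345 -0.2699 -16.6 0.95 [370, 198, 21, 37, 427]
candle 0.4367 -0.3579 16.2 0.91 [394, 199, 21, 36, 447]
```

View pics/c2.png

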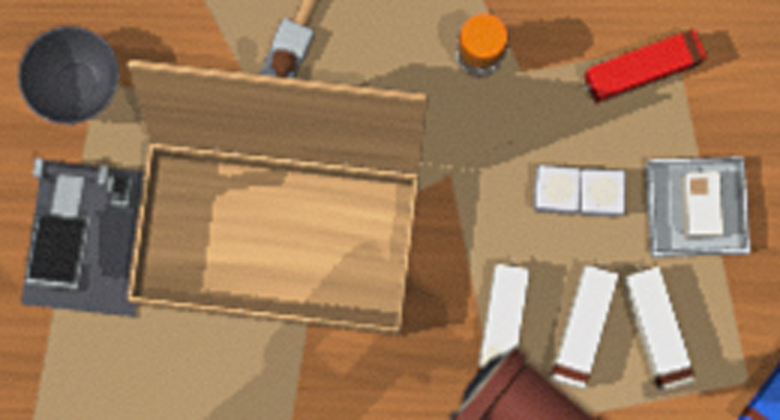

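The stub lies in the tray. One tin has been knocked against the other (now at (558,189) in the crop), and the candles are unmoved. Candle 1 is next.

```bash
cat >> h.py <<'E'
def crate(xc,yc):
    a=np.radians(-5.6);return .533+np.cos(a)*xc-np.sin(a)*yc,.0935+np.sin(a)*xc+np.cos(a)*yc
E
python3 -c "
from h import *
go(.4349,-.1735,.1,81.4)"
```

```text
offset [-0.1142 -0.0109  0.0619] twist [-0.   0.1 10.6]
```

```bash
python3 -m crank '[{"offset":[-0.05,-0.005,0.02],"twist":[0,0,5]},{"offset":[-0.1,-0.011,0.05],"twist":[0,0,10.6]},{"offset":[-0.114,-0.011,0.062],"twist":[0,0,10.6]},{"offset":[-0.114,-0.011,0.062],"twist":[0,0,10.6]},{"offset":[-0.114,-0.011,0.062],"twist":[0,0,10.6]},{"offset":[-0.114,-0.011,0.1],"twist":[0,0,10.6]},{"offset":[-0.114,-0.011,0.13],"twist":[0,0,10.6]},{"offset":[-0.114,-0.011,0.145],"twist":[0,0,10.6]},{"offset":[-0.114,-0.011,0.155],"twist":[0,0,10.6]},{"offset":[-0.114,-0.011,0.156],"twist":[0,0,10.6]},{"offset":[-0.114,-0.011,0.156],"twist":[0,0,10.6]},{"offset":[-0.114,-0.011,0.156],"twist":[0,0,10.6]}]' 0.75 && python3 -m crank '[{"offset":[0,0,0],"twist":[0,0,0]},{"offset":[0,0,0],"twist":[0,0,0]},{"offset":[0,0,0],"twist":[0,0,0]},{"offset":[0,0,0],"twist":[0,0,0]},{"offset":[0,0,0],"twist":[0,0,0]},{"offset":[0,0,0],"twist":[0,0,0]},{"offset":[0,0,0],"twist":[0,0,0]},{"offset":[0,0,-0.02],"twist":[0,0,0]},{"offset":[0,0,-0.05],"twist":[0,0,0]},{"offset":[0,0,-0.09],"twist":[0,0,0]},{"offset":[0,0,-0.13],"twist":[0,0,0]},{"offset":[0,0,-0.14],"twist":[0,0,0]},{"offset":[0,0,-0.14],"twist":[0,0,0]},{"offset":[0,0,-0.14],"twist":[0,0,0]}]' 0.3 70; python3 -c "
from h import *
st();x,y=crate(-.005,.102);go(x,y,.15,84.4)"
```

```text
t: 12.7
tool_pos: [0.4371, -0.1759, 0.0072]
tool_rot: [0.236, 3.131, -0.001]
contact_force: [-0.8, 0.2, -0.6]
opening: 0.0642
grip_force: 0.0
t: 14.45
tool_pos: [0.435, -0.1747, 0.1437]
tool_rot: [-0.236, -3.129, -0.003]
contact_force: [-0.5, -0.3, -2.6]
opening: 0.0392
grip_force: 75.7
t 14.45 pos [ 0.435  -0.1747  0.1437] z [-0.004  0.002 -1.   ] yaw 81.4 F [-0.5 -0.3 -2.6] op 0.0392 gf 75.7 q6 -1.96
offset [-0.0462  0.3815 -0.0059] twist [ 0.1 -0.2 -3. ]
```

```bash
python3 -m crank '[{"offset":[-0.004,0.037,-0.006],"twist":[0,0,0]},{"offset":[-0.009,0.075,-0.006],"twist":[0,0,0]},{"offset":[-0.014,0.115,-0.006],"twist":[0,0,-1]},{"offset":[-0.019,0.155,-0.006],"twist":[0,0,-1]},{"offset":[-0.024,0.195,-0.006],"twist":[0,0,-2]},{"offset":[-0.028,0.235,-0.006],"twist":[0,0,-2]},{"offset":[-0.033,0.275,-0.006],"twist":[0,0,-2]},{"offset":[-0.038,0.315,-0.006],"twist":[0,0,-3]},{"offset":[-0.043,0.355,-0.006],"twist":[0,0,-3]},{"offset":[-0.045,0.372,-0.006],"twist":[0,0,-3]},{"offset":[-0.046,0.381,-0.006],"twist":[0,0,-3]},{"offset":[-0.046,0.381,-0.006],"twist":[0,0,-3]},{"offset":[-0.046,0.381,-0.006],"twist":[0,0,-3]}]'; python3 -c "
from h import *
st();x,y=crate(-.005,.102);go(x,y,.012,84.4)"
```

```text
t: 16.08
tool_pos: [0.5389, 0.1933, 0.1521]
tool_rot: [-0.156, -3.137, 0.001]
contact_force: [0.6, 0.2, -1.2]
opening: 0.0389
grip_force: 75.7
t 16.075 pos [0.5389 0.1933 0.1521] z [-0. -0. -1.] yaw 84.3 F [ 0.6  0.2 -1.2] op 0.0389 gf 75.7 q6 -1.26
offset [0.0011 0.0022 0.1401] twist [-0.  -0.  -0.1]
```

```bash
python3 -m crank '[{"offset":[0,0.001,0.04],"twist":[0,0,0]},{"offset":[0,0.001,0.08],"twist":[0,0,0]},{"offset":[0,0.001,0.11],"twist":[0,0,0]},{"offset":[0,0.001,0.125],"twist":[0,0,0]},{"offset":[0,0.001,0.136],"twist":[0,0,0]},{"offset":[0,0.001,0.139],"twist":[0,0,0]},{"offset":[0,0.001,0.139],"twist":[0,0,0]},{"offset":[0,0.001,0.139],"twist":[0,0,0]}]' && python3 -m crank '[{"offset":[0,0,0],"twist":[0,0,0]},{"offset":[0,0,0],"twist":[0,0,0]},{"offset":[0,0,0],"twist":[0,0,0]},{"offset":[0,0,0],"twist":[0,0,0]},{"offset":[0,0,-0.02],"twist":[0,0,0]},{"offset":[0,0,-0.05],"twist":[0,0,0]},{"offset":[0,0,-0.09],"twist":[0,0,0]},{"offset":[0,0,-0.13],"twist":[0,0,0]},{"offset":[0.1,0,-0.14],"twist":[0,0,0]},{"offset":[0.16,0,-0.14],"twist":[0,0,0]},{"offset":[0.16,0,-0.14],"twist":[0,0,0]},{"offset":[0.16,0,-0.14],"twist":[0,0,0]},{"offset":[0.16,0,-0.14],"twist":[0,0,0]}]' 0.62; python3 - <<'E'
from h import *
st()
for r in scan(): print(*r)
for m,s in white((150,225,230,326)):print("crate",s[:5])
E
```

```text
t: 17.08
tool_pos: [0.54, 0.1955, 0.0144]
tool_rot: [0.154, 3.136, 0.001]
contact_force: [0.6, 0.9, -1.7]
opening: 0.039
grip_force: 75.8
t: 18.7
tool_pos: [0.381, 0.2113, 0.1549]
tool_rot: [0.154, 3.135, 0.002]
contact_force: [-0.1, -0.5, 0.7]
opening: 0.0527
grip_force: 0.0
t 18.7 pos [0.381  0.2113 0.1549] z [ 0.003  0.001 -1.   ] yaw 84.4 F [-0.1 -0.5  0.7] op 0.0527 gf 0.0 q6 -1.14
candle 0.5671 -0.4118 15.5 0.6 [401, 163, 34, 32, 505]
candle 0.5979 -0.2819 -94.1 0.86 [363, 165, 30, 16, 409]
tin 0.4558 -0.2782 -43.7 0.43 [371, 198, 20, 36, 376]
tin 0.4304 -0.3633 -26.5 0.42 [395, 199, 20, 36, 377]
crate [240 168  16  35 398]
```

```bash
python3 -c "
from h import *
go(.4345,-.27,.1,73.3)"
```

```text
offset [-0.1005 -0.4734  0.0541] twist [ 0.   0.1 11. ]
```

```bash
python3 -m crank '[{"offset":[-0.013,-0.062,0],"twist":[0,0,2]},{"offset":[-0.026,-0.124,0],"twist":[0,0,4]},{"offset":[-0.04,-0.186,0],"twist":[0,0,6]},{"offset":[-0.053,-0.248,0],"twist":[0,0,8]},{"offset":[-0.066,-0.31,0.01],"twist":[0,0,10]},{"offset":[-0.079,-0.372,0.02],"twist":[0,0,11]},{"offset":[-0.092,-0.434,0.03],"twist":[0,0,11]},{"offset":[-0.099,-0.465,0.04],"twist":[0,0,11]},{"offset":[-0.1,-0.473,0.054],"twist":[0,0,11]},{"offset":[-0.1,-0.473,0.054],"twist":[0,0,11]},{"offset":[-0.1,-0.473,0.054],"twist":[0,0,11]},{"offset":[-0.1,-0.473,0.09],"twist":[0,0,11]},{"offset":[-0.1,-0.473,0.12],"twist":[0,0,11]},{"offset":[-0.1,-0.473,0.14],"twist":[0,0,11]},{"offset":[-0.1,-0.473,0.148],"twist":[0,0,11]},{"offset":[-0.1,-0.473,0.149],"twist":[0,0,11]},{"offset":[-0.1,-0.473,0.149],"twist":[0,0,11]},{"offset":[-0.1,-0.473,0.149],"twist":[0,0,11]}]' 0.75 && python3 -m crank '[{"offset":[0,0,0],"twist":[0,0,0]},{"offset":[0,0,0],"twist":[0,0,0]},{"offset":[0,0,0],"twist":[0,0,0]},{"offset":[0,0,0],"twist":[0,0,0]},{"offset":[0,0,0],"twist":[0,0,0]},{"offset":[0,0,0],"twist":[0,0,0]},{"offset":[0,0,0],"twist":[0,0,0]},{"offset":[0,0,-0.02],"twist":[0,0,0]},{"offset":[0,0,-0.05],"twist":[0,0,0]},{"offset":[0,0,-0.09],"twist":[0,0,0]},{"offset":[0,0,-0.13],"twist":[0,0,0]},{"offset":[0,0,-0.14],"twist":[0,0,0]},{"offset":[0,0,-0.14],"twist":[0,0,0]},{"offset":[0,0,-0.14],"twist":[0,0,0]}]' 0.3 70; python3 -c "
from h import *
st();x,y=crate(-.005,.034);go(x,y,.15,84.4)"
```

```text
t: 21.05
tool_pos: [0.4337, -0.2701, 0.0054]
tool_rot: [0.454, 3.107, -0.002]
contact_force: [-0.4, 0.4, 0.5]
opening: 0.0638
grip_force: 0.0
t: 22.8
tool_pos: [0.4318, -0.2686, 0.1416]
tool_rot: [-0.454, -3.105, -0.004]
contact_force: [-0.0, -0.7, -2.5]
opening: 0.0392
grip_force: 71.3
t 22.8 pos [ 0.4318 -0.2686  0.1416] z [-0.004  0.003 -1.   ] yaw 73.4 F [-0.  -0.7 -2.5] op 0.0392 gf 71.3 q6 -1.98
offset [ 0.0181  0.4083 -0.0077] twist [  0.1  -0.2 -11. ]
```

```bash
python3 -m crank '[{"offset":[0.002,0.037,-0.006],"twist":[0,0,-1]},{"offset":[0.003,0.075,-0.006],"twist":[0,0,-2]},{"offset":[0.005,0.115,-0.006],"twist":[0,0,-3]},{"offset":[0.007,0.155,-0.006],"twist":[0,0,-4]},{"offset":[0.009,0.195,-0.006],"twist":[0,0,-5]},{"offset":[0.01,0.235,-0.006],"twist":[0,0,-6]},{"offset":[0.012,0.275,-0.006],"twist":[0,0,-7]},{"offset":[0.014,0.315,-0.006],"twist":[0,0,-8]},{"offset":[0.016,0.355,-0.006],"twist":[0,0,-10]},{"offset":[0.017,0.385,-0.006],"twist":[0,0,-11]},{"offset":[0.018,0.402,-0.006],"twist":[0,0,-11]},{"offset":[0.018,0.408,-0.006],"twist":[0,0,-11]},{"offset":[0.018,0.408,-0.006],"twist":[0,0,-11]},{"offset":[0.018,0.408,-0.006],"twist":[0,0,-11]}]'; python3 -c "
from h import *
st();x,y=crate(-.005,.034);go(x,y,.012,84.4)"
```

```text
t: 24.55
tool_pos: [0.5324, 0.1257, 0.1502]
tool_rot: [-0.156, -3.138, 0.001]
contact_force: [0.0, -0.6, -1.6]
opening: 0.039
grip_force: 71.5
t 24.55 pos [0.5324 0.1257 0.1502] z [-0. -0. -1.] yaw 84.3 F [ 0.  -0.6 -1.6] op 0.039 gf 71.5 q6 -1.38
offset [0.0013 0.0021 0.1382] twist [-0.  -0.  -0.1]
```

Lower and release, then back out over the open bench.

```bash
python3 -m crank '[{"offset":[0,0.001,0.04],"twist":[0,0,0]},{"offset":[0,0.001,0.08],"twist":[0,0,0]},{"offset":[0,0.001,0.11],"twist":[0,0,0]},{"offset":[0,0.001,0.125],"twist":[0,0,0]},{"offset":[0,0.001,0.135],"twist":[0,0,0]},{"offset":[0,0.001,0.138],"twist":[0,0,0]},{"offset":[0,0.001,0.138],"twist":[0,0,0]},{"offset":[0,0.001,0.138],"twist":[0,0,0]}]' && python3 -m crank '[{"offset":[0,0,0],"twist":[0,0,0]},{"offset":[0,0,0],"twist":[0,0,0]},{"offset":[0,0,0],"twist":[0,0,0]},{"offset":[0,0,0],"twist":[0,0,0]},{"offset":[0,0,-0.02],"twist":[0,0,0]},{"offset":[0,0,-0.05],"twist":[0,0,0]},{"offset":[0,0,-0.09],"twist":[0,0,0]},{"offset":[0,0,-0.13],"twist":[0,0,0]},{"offset":[0.1,0,-0.14],"twist":[0,0,0]},{"offset":[0.16,0,-0.14],"twist":[0,0,0]},{"offset":[0.16,0,-0.14],"twist":[0,0,0]},{"offset":[0.16,0,-0.14],"twist":[0,0,0]},{"offset":[0.16,0,-0.14],"twist":[0,0,0]}]' 0.62; python3 - <<'E'
from h import *
st()
for r in scan(): print(*r)
for m,s in white((150,225,230,326)):print("crate",s[:5])
go(.4365,-.358,.1,106.2)
E
```

```text
t: 25.55
tool_pos: [0.5335, 0.1276, 0.0134]
tool_rot: [0.154, 3.136, 0.0]
contact_force: [-0.0, -0.1, -1.8]
opening: 0.0389
grip_force: 71.5
t: 27.18
tool_pos: [0.3743, 0.1432, 0.1536]
tool_rot: [0.154, 3.135, 0.001]
contact_force: [0.1, -0.9, 0.4]
opening: 0.0528
grip_force: 0.0
t 27.175 pos [0.3743 0.1432 0.1536] z [ 0.003  0.    -1.   ] yaw 84.4 F [ 0.1 -0.9  0.4] op 0.0528 gf 0.0 q6 -1.29
candle 0.5674 -0.4083 11.4 0.61 [401, 163, 34, 31, 535]
candle 0.5981 -0.2813 86.1 0.86 [363, 165, 30, 16, 408]
tin 0.4234 -0.3673 63.7 0.42 [395, 199, 20, 36, 376]
crate [240 168  16  35 396]
crate [260 169  15  36 402]
offset [-0.1111 -0.4926  0.0531] twist [ -0.    0.  -21.9]
```

```bash
python3 -m crank '[{"offset":[-0.013,-0.061,0],"twist":[0,0,-3]},{"offset":[-0.027,-0.122,0],"twist":[0,0,-6]},{"offset":[-0.041,-0.183,0],"twist":[0,0,-9]},{"offset":[-0.055,-0.244,0],"twist":[0,0,-12]},{"offset":[-0.069,-0.305,0.01],"twist":[0,0,-15]},{"offset":[-0.082,-0.366,0.02],"twist":[0,0,-18]},{"offset":[-0.096,-0.427,0.03],"twist":[0,0,-21]},{"offset":[-0.108,-0.48,0.04],"twist":[0,0,-22]},{"offset":[-0.111,-0.493,0.053],"twist":[0,0,-22]},{"offset":[-0.111,-0.493,0.053],"twist":[0,0,-22]},{"offset":[-0.111,-0.493,0.053],"twist":[0,0,-22]},{"offset":[-0.111,-0.493,0.09],"twist":[0,0,-22]},{"offset":[-0.111,-0.493,0.12],"twist":[0,0,-22]},{"offset":[-0.111,-0.493,0.14],"twist":[0,0,-22]},{"offset":[-0.111,-0.493,0.147],"twist":[0,0,-22]},{"offset":[-0.111,-0.493,0.148],"twist":[0,0,-22]},{"offset":[-0.111,-0.493,0.148],"twist":[0,0,-22]},{"offset":[-0.111,-0.493,0.148],"twist":[0,0,-22]}]' 0.75 && python3 -m crank '[{"offset":[0,0,0],"twist":[0,0,0]},{"offset":[0,0,0],"twist":[0,0,0]},{"offset":[0,0,0],"twist":[0,0,0]},{"offset":[0,0,0],"twist":[0,0,0]},{"offset":[0,0,0],"twist":[0,0,0]},{"offset":[0,0,0],"twist":[0,0,0]},{"offset":[0,0,0],"twist":[0,0,0]},{"offset":[0,0,-0.02],"twist":[0,0,0]},{"offset":[0,0,-0.05],"twist":[0,0,0]},{"offset":[0,0,-0.09],"twist":[0,0,0]},{"offset":[0,0,-0.13],"twist":[0,0,0]},{"offset":[0,0,-0.14],"twist":[0,0,0]},{"offset":[0,0,-0.14],"twist":[0,0,0]},{"offset":[0,0,-0.14],"twist":[0,0,0]}]' 0.3 70; python3 -c "
from h import *
st();x,y=crate(-.005,-.034);go(x,y,.15,84.4)"
```

```text
t: 29.52
tool_pos: [0.4361, -0.3589, 0.0054]
tool_rot: [-0.447, 3.108, -0.003]
contact_force: [-0.2, 0.1, 0.1]
opening: 0.0639
grip_force: 0.0
t: 31.28
tool_pos: [0.4344, -0.3572, 0.1418]
tool_rot: [0.447, -3.107, -0.005]
contact_force: [-0.1, 0.3, -2.0]
opening: 0.0389
grip_force: 71.2
t 31.275 pos [ 0.4344 -0.3572  0.1418] z [-0.003  0.003 -1.   ] yaw 106.4 F [-0.1  0.3 -2. ] op 0.0389 gf 71.2 q6 -2.68
offset [-0.2042  0.375  -0.0072] twist [ 0.2 -0.1 22. ]
```

```bash
python3 -m crank '[{"offset":[-0.02,0.037,-0.006],"twist":[0,0,2]},{"offset":[-0.04,0.074,-0.006],"twist":[0,0,4]},{"offset":[-0.06,0.11,-0.006],"twist":[0,0,6]},{"offset":[-0.08,0.147,-0.006],"twist":[0,0,9]},{"offset":[-0.1,0.184,-0.006],"twist":[0,0,11]},{"offset":[-0.12,0.22,-0.006],"twist":[0,0,13]},{"offset":[-0.14,0.257,-0.006],"twist":[0,0,15]},{"offset":[-0.16,0.294,-0.006],"twist":[0,0,17]},{"offset":[-0.18,0.33,-0.006],"twist":[0,0,19]},{"offset":[-0.195,0.358,-0.006],"twist":[0,0,21]},{"offset":[-0.202,0.371,-0.006],"twist":[0,0,22]},{"offset":[-0.204,0.375,-0.006],"twist":[0,0,22]},{"offset":[-0.204,0.375,-0.006],"twist":[0,0,22]},{"offset":[-0.204,0.375,-0.006],"twist":[0,0,22]}]'; python3 -c "
from h import *
st();x,y=crate(-.005,-.034);go(x,y,.012,84.4)"
```

```text
t: 33.02
tool_pos: [0.5252, 0.0583, 0.1498]
tool_rot: [-0.155, -3.137, 0.0]
contact_force: [-0.1, -0.3, -1.7]
opening: 0.0394
grip_force: 71.3
t 33.025 pos [0.5252 0.0583 0.1498] z [-0.001 -0.    -1.   ] yaw 84.3 F [-0.1 -0.3 -1.7] op 0.0394 gf 71.3 q6 -1.5
offset [0.0006 0.0018 0.1378] twist [-0.  -0.1 -0.1]
```

```bash
python3 -m crank '[{"offset":[0,0.001,0.04],"twist":[0,0,0]},{"offset":[0,0.001,0.08],"twist":[0,0,0]},{"offset":[0,0.001,0.11],"twist":[0,0,0]},{"offset":[0,0.001,0.125],"twist":[0,0,0]},{"offset":[0,0.001,0.135],"twist":[0,0,0]},{"offset":[0,0.001,0.138],"twist":[0,0,0]},{"offset":[0,0.001,0.138],"twist":[0,0,0]},{"offset":[0,0.001,0.138],"twist":[0,0,0]}]' && python3 -m crank '[{"offset":[0,0,0],"twist":[0,0,0]},{"offset":[0,0,0],"twist":[0,0,0]},{"offset":[0,0,0],"twist":[0,0,0]},{"offset":[0,0,0],"twist":[0,0,0]},{"offset":[0,0,-0.02],"twist":[0,0,0]},{"offset":[0,0,-0.05],"twist":[0,0,0]},{"offset":[0,0,-0.09],"twist":[0,0,0]},{"offset":[0,0,-0.13],"twist":[0,0,0]},{"offset":[0.1,0,-0.14],"twist":[0,0,0]},{"offset":[0.16,0,-0.14],"twist":[0,0,0]},{"offset":[0.16,0,-0.14],"twist":[0,0,0]},{"offset":[0.16,0,-0.14],"twist":[0,0,0]},{"offset":[0.16,0,-0.14],"twist":[0,0,0]}]' 0.62; python3 - <<'E'
from h import *
st()
im=get_image("top");cv2.imwrite("pics/c3.png",cv2.resize(im[110:250,185:445,::-1],None,fx=3,fy=3,interpolation=cv2.INTER_CUBIC))
E
```

```text
t: 34.02
tool_pos: [0.5265, 0.06, 0.0134]
tool_rot: [0.154, 3.136, 0.0]
contact_force: [0.0, 0.5, -1.2]
opening: 0.0393
grip_force: 71.3
t: 35.65
tool_pos: [0.3671, 0.0756, 0.1527]
tool_rot: [0.154, 3.136, -0.0]
contact_force: [-0.4, -0.4, 0.3]
opening: 0.0528
grip_force: 0.0
t 35.65 pos [0.3671 0.0756 0.1527] z [ 0.001 -0.    -1.   ] yaw 84.4 F [-0.4 -0.4  0.3] op 0.0528 gf 0.0 q6 -1.47
```

View pics/c3.png

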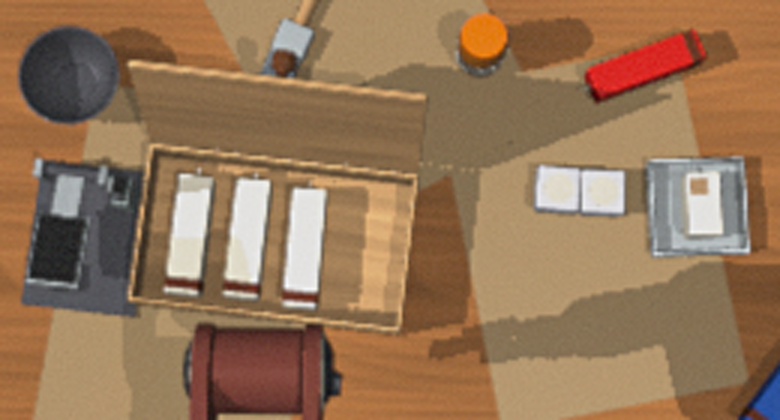

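All three candles lie in their lanes (crop about (187,232), (246,238), (304,245)), and the lane at about (365,245) is free. The tins sit side by side at (557,189) and (602,191). I'll grip them along x.

```bash
python3 -c "
from h import *
f=lambda a,b,z:unproj(185+(a+.5)/3-.5,110+(b+.5)/3-.5,z)
print(f(558,188,.036),f(603,191,.036))
go(.6,-.24,.1,-2)"
```

```text
[ 0.59819735 -0.23893166  0.036     ] [ 0.59519534 -0.29225637  0.036     ]
offset [-0.2626 -0.2912  0.0529] twist [ 0.   0.  86.4]
```

```bash
python3 -m crank '[{"offset":[0,-0.04,0],"twist":[0,0,10]},{"offset":[0,-0.1,0],"twist":[0,0,20]},{"offset":[0,-0.16,0],"twist":[0,0,30]},{"offset":[0,-0.22,0],"twist":[0,0,40]},{"offset":[-0.05,-0.25,0],"twist":[0,0,50]},{"offset":[-0.1,-0.28,0],"twist":[0,0,60]},{"offset":[-0.15,-0.291,0],"twist":[0,0,70]},{"offset":[-0.2,-0.291,0.01],"twist":[0,0,80]},{"offset":[-0.25,-0.291,0.03],"twist":[0,0,86.4]},{"offset":[-0.262,-0.291,0.053],"twist":[0,0,86.4]},{"offset":[-0.262,-0.291,0.053],"twist":[0,0,86.4]},{"offset":[-0.262,-0.291,0.053],"twist":[0,0,86.4]},{"offset":[-0.262,-0.291,0.053],"twist":[0,0,86.4]},{"offset":[-0.262,-0.291,0.09],"twist":[0,0,86.4]},{"offset":[-0.262,-0.291,0.12],"twist":[0,0,86.4]},{"offset":[-0.262,-0.291,0.14],"twist":[0,0,86.4]},{"offset":[-0.262,-0.291,0.147],"twist":[0,0,86.4]},{"offset":[-0.262,-0.291,0.147],"twist":[0,0,86.4]},{"offset":[-0.262,-0.291,0.147],"twist":[0,0,86.4]}]' 0.9 && python3 -m crank '[{"offset":[0,0,0],"twist":[0,0,0]},{"offset":[0,0,0],"twist":[0,0,0]},{"offset":[0,0,0],"twist":[0,0,0]},{"offset":[0,0,0],"twist":[0,0,0]},{"offset":[0,0,0],"twist":[0,0,0]},{"offset":[0,0,0],"twist":[0,0,0]},{"offset":[0,0,0],"twist":[0,0,0]},{"offset":[0,0,-0.02],"twist":[0,0,0]},{"offset":[0,0,-0.05],"twist":[0,0,0]},{"offset":[0,0,-0.09],"twist":[0,0,0]},{"offset":[0,0,-0.13],"twist":[0,0,0]},{"offset":[0,0,-0.14],"twist":[0,0,0]},{"offset":[0,0,-0.14],"twist":[0,0,0]},{"offset":[0,0,-0.14],"twist":[0,0,0]}]' 0.4 70; python3 -c "
from h import *
st();x,y=crate(.038,-.102);go(x,y,.15,-5.6)"
```

```text
t: 38.08
tool_pos: [0.5996, -0.2402, 0.0069]
tool_rot: [2.259, 2.18, 0.001]
contact_force: [0.5, -0.3, -0.3]
opening: 0.077
grip_force: 0.0
t: 39.83
tool_pos: [0.5972, -0.2389, 0.1426]
tool_rot: [-2.257, -2.179, 0.002]
contact_force: [0.1, -0.5, -1.1]
opening: 0.051
grip_force: 73.8
t 39.825 pos [ 0.5972 -0.2389  0.1426] z [-0.004  0.002 -1.   ] yaw -2.0 F [ 0.1 -0.5 -1.1] op 0.051 gf 73.8 q6 -0.46
offset [ 0.2258 -0.0444 -0.0068] twist [-0.2 -0.1  3.6]
```

```bash
python3 -m crank '[{"offset":[0.01,-0.04,-0.006],"twist":[0,0,1]},{"offset":[0.045,-0.05,-0.006],"twist":[0,0,2]},{"offset":[0.085,-0.05,-0.006],"twist":[0,0,3.6]},{"offset":[0.125,-0.05,-0.006],"twist":[0,0,3.6]},{"offset":[0.165,-0.046,-0.006],"twist":[0,0,3.6]},{"offset":[0.2,-0.044,-0.006],"twist":[0,0,3.6]},{"offset":[0.22,-0.044,-0.006],"twist":[0,0,3.6]},{"offset":[0.226,-0.044,-0.006],"twist":[0,0,3.6]},{"offset":[0.226,-0.044,-0.006],"twist":[0,0,3.6]},{"offset":[0.226,-0.044,-0.006],"twist":[0,0,3.6]}]'; python3 -c "
from h import *
st();x,y=crate(.038,-.102);go(x,y,.013,-5.6)"
```

```text
t: 41.08
tool_pos: [0.5626, -0.0132, 0.1512]
tool_rot: [2.329, 2.108, -0.001]
contact_force: [-0.6, 0.4, -1.6]
opening: 0.051
grip_force: 73.8
t 41.075 pos [ 0.5626 -0.0132  0.1512] z [-0. -0. -1.] yaw -5.7 F [-0.6  0.4 -1.6] op 0.051 gf 73.8 q6 -0.06
offset [ 0.0013 -0.0019  0.1382] twist [-0.   0.  -0.1]
```

```bash
python3 -m crank '[{"offset":[0,-0.001,0.04],"twist":[0,0,0]},{"offset":[0,-0.001,0.08],"twist":[0,0,0]},{"offset":[0,-0.001,0.11],"twist":[0,0,0]},{"offset":[0,-0.001,0.125],"twist":[0,0,0]},{"offset":[0,-0.001,0.135],"twist":[0,0,0]},{"offset":[0,-0.001,0.138],"twist":[0,0,0]},{"offset":[0,-0.001,0.138],"twist":[0,0,0]},{"offset":[0,-0.001,0.138],"twist":[0,0,0]}]' && python3 -m crank '[{"offset":[0,0,0],"twist":[0,0,0]},{"offset":[0,0,0],"twist":[0,0,0]},{"offset":[0,0,0],"twist":[0,0,0]},{"offset":[0,0,0],"twist":[0,0,0]},{"offset":[0,0,-0.02],"twist":[0,0,0]},{"offset":[0,0,-0.05],"twist":[0,0,0]},{"offset":[0,0,-0.09],"twist":[0,0,0]},{"offset":[0,0,-0.13],"twist":[0,0,0]},{"offset":[0,-0.06,-0.14],"twist":[0,0,0]},{"offset":[0,-0.12,-0.14],"twist":[0,0,0]},{"offset":[0,-0.18,-0.14],"twist":[0,0,0]},{"offset":[0,-0.18,-0.14],"twist":[0,0,0]},{"offset":[0,-0.18,-0.14],"twist":[0,0,0]}]' 0.66; python3 - <<'E'
from h import *
st()
im=get_image("top");cv2.imwrite("pics/c4.png",cv2.resize(im[130:230,225:425,::-1],None,fx=4,fy=4,interpolation=cv2.INTER_CUBIC))
for r in scan((150,200,340,400)): print(*r)
E
```

```text
t: 42.08
tool_pos: [0.5597, -0.0122, 0.0151]
tool_rot: [-2.325, -2.106, 0.006]
contact_force: [-18.1, 0.8, 13.4]
opening: 0.0509
grip_force: 86.7
t: 43.7
tool_pos: [0.384, 0.0051, 0.1556]
tool_rot: [2.325, 2.106, 0.005]
contact_force: [0.2, 0.5, 0.0]
opening: 0.0563
grip_force: 0.0
t 43.7 pos [0.384  0.0051 0.1556] z [ 0.005 -0.001 -1.   ] yaw -5.6 F [0.2 0.5 0. ] op 0.0563 gf 0.0 q6 -0.08
tin 0.5976 -0.291 0.4 0.83 [378, 166, 15, 15, 213]
```

View pics/c4.png

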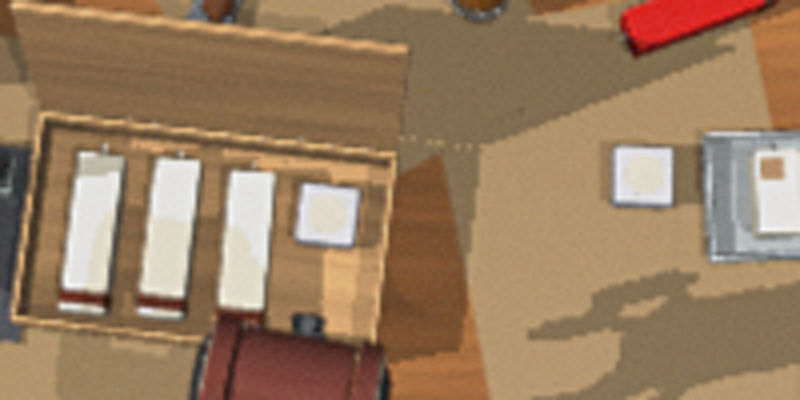

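```bash
python3 -c "
from h import *
f=lambda a,b,z:unproj(225+(a+.5)/4-.5,130+(b+.5)/4-.5,z)
print('tin',f(329,214,.041),'near',f(330,342,.063),'far',f(330,149,.063))
go(.597,-.292,.1,0)"
```

```text
tin [ 0.55643358 -0.01326873  0.041     ] near [ 0.44193421 -0.01581078  0.063     ] far [ 0.61057752 -0.01381347  0.063     ]
offset [-0.2748  0.2407  0.0556] twist [ 0.1  0.  -5.6]
```

Tin 1 is in place at crop (329,214), with some space behind it. Tin 2 stands at (643,177) and goes to the near half of the lane, at x' = -41 mm.

```bash
python3 -m crank '[{"offset":[-0.05,0.02,0],"twist":[0,0,-1]},{"offset":[-0.1,0.04,0],"twist":[0,0,-2]},{"offset":[-0.15,0.07,0],"twist":[0,0,-3]},{"offset":[-0.2,0.11,0],"twist":[0,0,-5]},{"offset":[-0.24,0.15,0],"twist":[0,0,-5.6]},{"offset":[-0.265,0.2,0.02],"twist":[0,0,-5.6]},{"offset":[-0.275,0.24,0.05],"twist":[0,0,-5.6]},{"offset":[-0.275,0.241,0.055],"twist":[0,0,-5.6]},{"offset":[-0.275,0.241,0.055],"twist":[0,0,-5.6]},{"offset":[-0.275,0.241,0.055],"twist":[0,0,-5.6]},{"offset":[-0.275,0.241,0.09],"twist":[0,0,-5.6]},{"offset":[-0.275,0.241,0.12],"twist":[0,0,-5.6]},{"offset":[-0.275,0.241,0.14],"twist":[0,0,-5.6]},{"offset":[-0.275,0.241,0.148],"twist":[0,0,-5.6]},{"offset":[-0.275,0.241,0.149],"twist":[0,0,-5.6]},{"offset":[-0.275,0.241,0.149],"twist":[0,0,-5.6]},{"offset":[-0.275,0.241,0.149],"twist":[0,0,-5.6]}]' 0.9 && python3 -m crank '[{"offset":[0,0,0],"twist":[0,0,0]},{"offset":[0,0,0],"twist":[0,0,0]},{"offset":[0,0,0],"twist":[0,0,0]},{"offset":[0,0,0],"twist":[0,0,0]},{"offset":[0,0,0],"twist":[0,0,0]},{"offset":[0,0,0],"twist":[0,0,0]},{"offset":[0,0,0],"twist":[0,0,0]},{"offset":[0,0,-0.02],"twist":[0,0,0]},{"offset":[0,0,-0.05],"twist":[0,0,0]},{"offset":[0,0,-0.09],"twist":[0,0,0]},{"offset":[0,0,-0.13],"twist":[0,0,0]},{"offset":[0,0,-0.14],"twist":[0,0,0]},{"offset":[0,0,-0.14],"twist":[0,0,0]},{"offset":[0,0,-0.14],"twist":[0,0,0]}]' 0.4 70; python3 -c "
from h import *
st();x,y=crate(-.041,-.102);print(x,y);go(x,y,.15,-5.6)"
```

```text
t: 45.92
tool_pos: [0.5961, -0.2922, 0.0056]
tool_rot: [2.22, 2.22, 0.001]
contact_force: [-0.0, -0.4, 0.3]
opening: 0.0766
grip_force: 0.0
t: 47.68
tool_pos: [0.594, -0.2909, 0.1414]
tool_rot: [-2.219, -2.218, 0.002]
contact_force: [-0.8, -0.0, -1.8]
opening: 0.051
grip_force: 74.3
t 47.675 pos [ 0.594  -0.2909  0.1414] z [-0.004  0.002 -1.   ] yaw -0.0 F [-0.8 -0.  -1.8] op 0.051 gf 74.3 q6 -0.57
0.48224222082531165 -0.004012295908021643
offset [ 0.2868 -0.1119 -0.0074] twist [-0.2 -0.1  5.6]
```

```bash
python3 -m crank '[{"offset":[0.03,-0.03,-0.006],"twist":[0,0,1]},{"offset":[0.06,-0.06,-0.006],"twist":[0,0,2]},{"offset":[0.095,-0.08,-0.006],"twist":[0,0,4]},{"offset":[0.13,-0.1,-0.006],"twist":[0,0,5.6]},{"offset":[0.17,-0.11,-0.006],"twist":[0,0,5.6]},{"offset":[0.21,-0.112,-0.006],"twist":[0,0,5.6]},{"offset":[0.25,-0.112,-0.006],"twist":[0,0,5.6]},{"offset":[0.275,-0.112,-0.006],"twist":[0,0,5.6]},{"offset":[0.287,-0.112,-0.006],"twist":[0,0,5.6]},{"offset":[0.287,-0.112,-0.006],"twist":[0,0,5.6]},{"offset":[0.287,-0.112,-0.006],"twist":[0,0,5.6]}]'; python3 -c "
from h import *
st();x,y=crate(-.041,-.102);go(x,y,.012,-5.6)"
```

```text
t: 49.05
tool_pos: [0.4834, -0.0054, 0.1499]
tool_rot: [-2.329, -2.109, 0.001]
contact_force: [-0.0, -0.3, -2.2]
opening: 0.0509
grip_force: 74.2
t 49.05 pos [ 0.4834 -0.0054  0.1499] z [-0.001 -0.    -1.   ] yaw -5.7 F [-0.  -0.3 -2.2] op 0.0509 gf 74.2 q6 -0.07
offset [ 0.0014 -0.0012  0.1379] twist [-0.   0.  -0.1]
```

```bash
python3 -m crank '[{"offset":[0,-0.001,0.04],"twist":[0,0,0]},{"offset":[0,-0.001,0.08],"twist":[0,0,0]},{"offset":[0,-0.001,0.1],"twist":[0,0,0]},{"offset":[0,-0.001,0.115],"twist":[0,0,0]},{"offset":[0,-0.001,0.128],"twist":[0,0,0]},{"offset":[0,-0.001,0.137],"twist":[0,0,0]},{"offset":[0,-0.001,0.138],"twist":[0,0,0]},{"offset":[0,-0.001,0.138],"twist":[0,0,0]}]' && python3 -m crank '[{"offset":[0,0,0],"twist":[0,0,0]},{"offset":[0,0,0],"twist":[0,0,0]},{"offset":[0,0,0],"twist":[0,0,0]},{"offset":[0,0,0],"twist":[0,0,0]},{"offset":[0,0,-0.02],"twist":[0,0,0]},{"offset":[0,0,-0.05],"twist":[0,0,0]},{"offset":[0,0,-0.09],"twist":[0,0,0]},{"offset":[0,0,-0.13],"twist":[0,0,0]},{"offset":[0,-0.05,-0.17],"twist":[0,0,0]},{"offset":[0,-0.1,-0.2],"twist":[0,0,0]},{"offset":[0,-0.1,-0.2],"twist":[0,0,0]},{"offset":[0,-0.1,-0.2],"twist":[0,0,0]}]' 0.66; python3 - <<'E'
from h import *
st()
im=get_image("top");cv2.imwrite("pics/c5.png",cv2.resize(im[110:230,185:345,::-1],None,fx=4,fy=4,interpolation=cv2.INTER_CUBIC))
im=get_image("side");cv2.imwrite("pics/s5.png",cv2.resize(im[90:250,240:440,::-1],None,fx=3.5,fy=3.5,interpolation=cv2.INTER_CUBIC))
E
```

```text
t: 50.05
tool_pos: [0.486, -0.0054, 0.0165]
tool_rot: [2.324, 2.107, 0.005]
contact_force: [-2.4, 0.3, 14.4]
opening: 0.051
grip_force: 78.9
t: 51.55
tool_pos: [0.3835, 0.0051, 0.2128]
tool_rot: [2.327, 2.108, 0.002]
contact_force: [-0.8, 0.7, -0.1]
opening: 0.0564
grip_force: 0.0
t 51.55 pos [0.3835 0.0051 0.2128] z [ 0.002 -0.    -1.   ] yaw -5.6 F [-0.8  0.7 -0.1] op 0.0564 gf 0.0 q6 -0.08
```

View pics/s5.png

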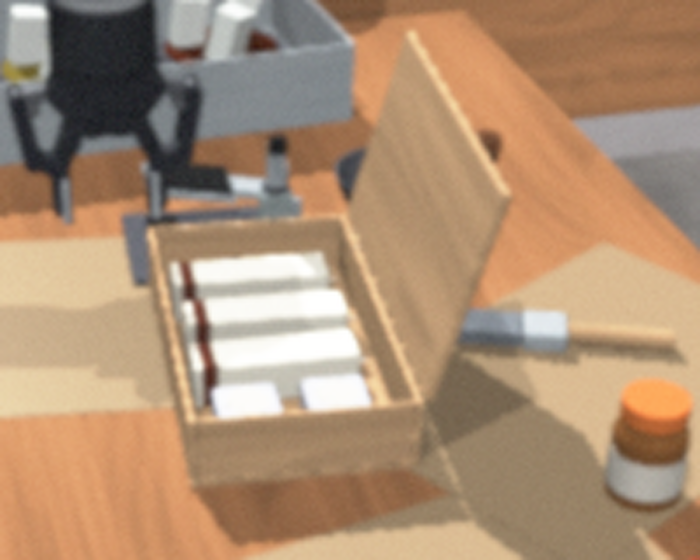

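View pics/c5.png

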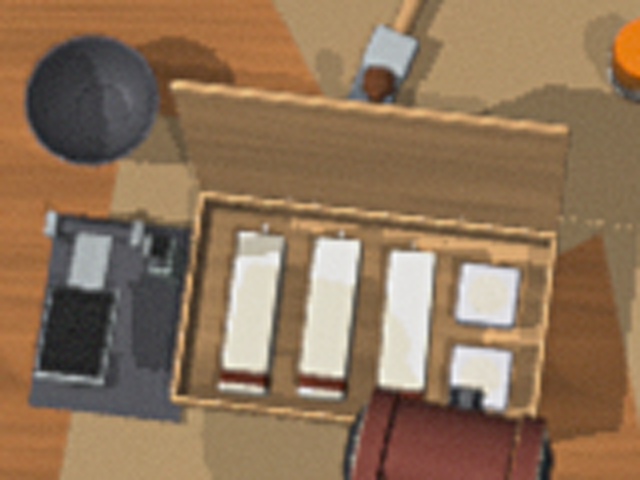

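Everything is inside and below the rim: three candles and two tins in the crate, the knob behind the lid (crop (380,82)), and the lid leaning back. Now I close the lid, with the fingers shut and hooked behind its top edge at y' = -60 mm.

```bash
python3 -c "
from h import *
f=lambda a,b,z:unproj(185+(a+.5)/4-.5,110+(b+.5)/4-.5,z)
print(f(172,85,.238),f(568,128,.238))
a=np.radians(-5.6)
for q in (f(172,85,.238),f(568,128,.238),f(205,195,.063),f(555,236,.063)):
    d=q[:2]-[.533,.0935];print(np.round([np.cos(a)*d[0]+np.sin(a)*d[1],-np.sin(a)*d[0]+np.cos(a)*d[1]],4))
go(*crate(-.06,-.06),.31,-5.6);go(*crate(.2,-.06),.31,-5.6);go(*crate(.2,-.06),.205,-5.6)"
```

```text
[0.69210933 0.23485985 0.238     ] [ 0.66142993 -0.07707812  0.238     ]
[0.1446 0.1562]
[ 0.1445 -0.1572]
[0.0905 0.1509]
[ 0.0877 -0.1562]
offset [ 0.0426  0.0803 -0.0992] twist [-0.2 -0.  -0. ]
offset [ 0.0428  0.3403 -0.0999] twist [-0.2 -0.  -0. ]
offset [0.0428 0.3405 0.0051] twist [-0.2 -0.  -0. ]
```

```bash
python3 -m crank '[{"offset":[0,0,-0.05],"twist":[0,0,0]},{"offset":[0.02,0.02,-0.1],"twist":[0,0,0]},{"offset":[0.043,0.06,-0.12],"twist":[0,0,0]},{"offset":[0.043,0.11,-0.12],"twist":[0,0,0]},{"offset":[0.043,0.16,-0.12],"twist":[0,0,0]},{"offset":[0.043,0.21,-0.12],"twist":[0,0,0]},{"offset":[0.043,0.26,-0.12],"twist":[0,0,0]},{"offset":[0.043,0.31,-0.12],"twist":[0,0,0]},{"offset":[0.043,0.345,-0.12],"twist":[0,0,0]},{"offset":[0.043,0.35,-0.12],"twist":[0,0,0]},{"offset":[0.043,0.35,-0.11],"twist":[0,0,0]},{"offset":[0.043,0.35,-0.09],"twist":[0,0,0]},{"offset":[0.043,0.35,-0.05],"twist":[0,0,0]},{"offset":[0.043,0.35,-0.015],"twist":[0,0,0]},{"offset":[0.043,0.35,0],"twist":[0,0,0]},{"offset":[0.043,0.35,0.005],"twist":[0,0,0]},{"offset":[0.043,0.35,0.005],"twist":[0,0,0]},{"offset":[0.043,0.35,0.005],"twist":[0,0,0]}]' 0 30; python3 - <<'E'
from h import *
st()
im=get_image("side");cv2.imwrite("pics/s6.png",cv2.resize(im[60:250,230:450,::-1],None,fx=3,fy=3,interpolation=cv2.INTER_CUBIC))
E
```

```text
t: 53.9
tool_pos: [0.7364, 0.0136, 0.2096]
tool_rot: [2.326, 2.108, 0.003]
contact_force: [-1.4, 0.3, 0.3]
opening: -0.0006
grip_force: 0.0
t 53.9 pos [0.7364 0.0136 0.2096] z [ 0.003 -0.    -1.   ] yaw -5.6 F [-1.4  0.3  0.3] op -0.0006 gf 0.0 q6 0.02
```

View pics/s6.png

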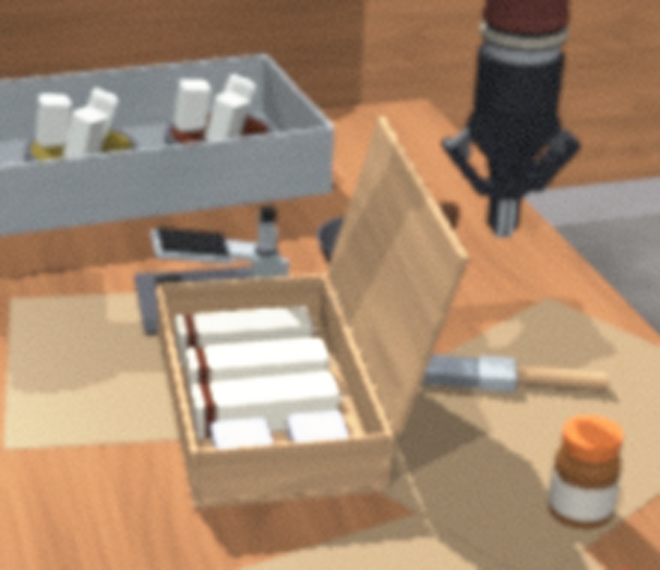

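The tool stands clear behind the lid, with the fingertips at crop (505,232). I pull the lid over.

```bash
python3 -m crank '[{"offset":[0,-0.02,0],"twist":[0,0,0]},{"offset":[0,-0.04,0],"twist":[0,0,0]},{"offset":[0,-0.06,0],"twist":[0,0,0]},{"offset":[0,-0.08,0],"twist":[0,0,0]},{"offset":[0,-0.095,0],"twist":[0,0,0]},{"offset":[0,-0.11,0],"twist":[0,0,0]},{"offset":[0,-0.128,0],"twist":[0,0,0]},{"offset":[0,-0.146,0],"twist":[0,0,0]},{"offset":[0,-0.162,0.006],"twist":[0,0,0]},{"offset":[0,-0.178,0.013],"twist":[0,0,0]},{"offset":[0,-0.193,0.021],"twist":[0,0,0]},{"offset":[0,-0.204,0.033],"twist":[0,0,0]},{"offset":[0,-0.217,0.046],"twist":[0,0,0]},{"offset":[0,-0.229,0.059],"twist":[0,0,0]},{"offset":[0,-0.229,0.059],"twist":[0,0,0]},{"offset":[0,-0.229,0.059],"twist":[0,0,0]}]'; python3 - <<'E'
from h import *
st()
im=get_image("side");cv2.imwrite("pics/s7.png",cv2.resize(im[60:250,230:450,::-1],None,fx=3,fy=3,interpolation=cv2.INTER_CUBIC))
E
```

```text
t: 55.95
tool_pos: [0.5078, 0.0361, 0.1485]
tool_rot: [2.328, 2.11, -0.0]
contact_force: [0.4, -0.1, 0.4]
opening: -0.0002
grip_force: 0.0
t 55.95 pos [0.5078 0.0361 0.1485] z [-0. -0. -1.] yaw -5.6 F [ 0.4 -0.1  0.4] op -0.0002 gf 0.0 q6 0.02
```

View pics/s7.png

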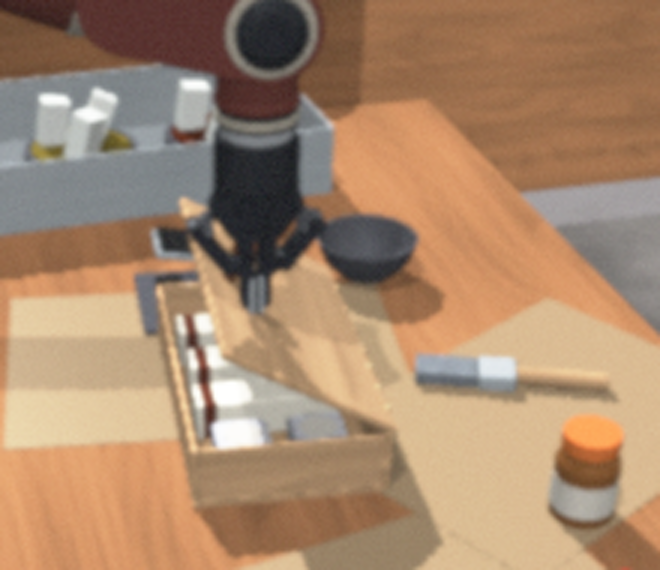

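The lid has come over to about 35° with the fingertips on its top face at crop (255,308). I press it down the rest of the way.

```bash
python3 -m crank '[{"offset":[0,-0.007,0.012],"twist":[0,0,0]},{"offset":[0,-0.012,0.025],"twist":[0,0,0]},{"offset":[0,-0.017,0.038],"twist":[0,0,0]},{"offset":[0,-0.021,0.051],"twist":[0,0,0]},{"offset":[0,-0.024,0.062],"twist":[0,0,0]},{"offset":[0,-0.026,0.07],"twist":[0,0,0]},{"offset":[0,-0.026,0.075],"twist":[0,0,0]},{"offset":[0,-0.026,0.078],"twist":[0,0,0]},{"offset":[0,-0.026,0.078],"twist":[0,0,0]},{"offset":[0,-0.026,0.078],"twist":[0,0,0]}]'; python3 -m crank '[{"offset":[0,0,0.001],"twist":[0,0,0]},{"offset":[0,0,0.002],"twist":[0,0,0]},{"offset":[0,0,0.002],"twist":[0,0,0]}]'
```

```text
t: 57.25
tool_pos: [0.4815, 0.0387, 0.0715]
tool_rot: [-2.327, -2.109, 0.002]
contact_force: [-5.0, 1.7, 7.9]
opening: 0.0
grip_force: 4.2
t: 57.62
tool_pos: [0.4816, 0.0387, 0.0714]
tool_rot: [-2.326, -2.109, 0.004]
contact_force: [-11.9, -0.4, 19.9]
opening: 0.0001
grip_force: 10.0
```

The lid is down hard: the height stops at 71.4 mm while the force rises to 20 N. Next I lift off and go to the pedal.

```bash
python3 -m crank '[{"offset":[0,0,-0.02],"twist":[0,0,0]},{"offset":[0,0,-0.06],"twist":[0,0,0]},{"offset":[0,0,-0.11],"twist":[0,0,0]},{"offset":[0,-0.05,-0.13],"twist":[0,0,0]},{"offset":[0,-0.1,-0.13],"twist":[0,0,0]},{"offset":[0,-0.1,-0.13],"twist":[0,0,0]},{"offset":[0,-0.1,-0.13],"twist":[0,0,0]}]'; python3 - <<'E'
from h import *
st()
im=get_image("top");cv2.imwrite("pics/c8.png",cv2.resize(im[110:230,185:345,::-1],None,fx=4,fy=4,interpolation=cv2.INTER_CUBIC))
d=cut_out("pedal_pad","top");print([(np.round(k["rect"]),k["confidence"]) for k in d])
f=lambda a,b,z:unproj(185+(a+.5)/4-.5,110+(b+.5)/4-.5,z)
print(f(77,334,.07))
x,y,_=f(77,334,.07);go(x,y,.12,-5.6)
E
```

```text
t: 58.5
tool_pos: [0.3827, 0.0484, 0.1987]
tool_rot: [2.327, 2.109, 0.001]
contact_force: [0.4, -0.3, 0.6]
opening: 0.0001
grip_force: 0.0
t 58.5 pos [0.3827 0.0484 0.1987] z [ 0.001 -0.    -1.   ] yaw -5.6 F [ 0.4 -0.3  0.6] op 0.0001 gf 0.0 q6 0.03
[(array([204., 184.,  23.,  38.]), 0.98)]
[0.51386389 0.33991648 0.07      ]
offset [0.303  0.1016 0.0784] twist [-0.  0. -0.]
```

View pics/c8.png

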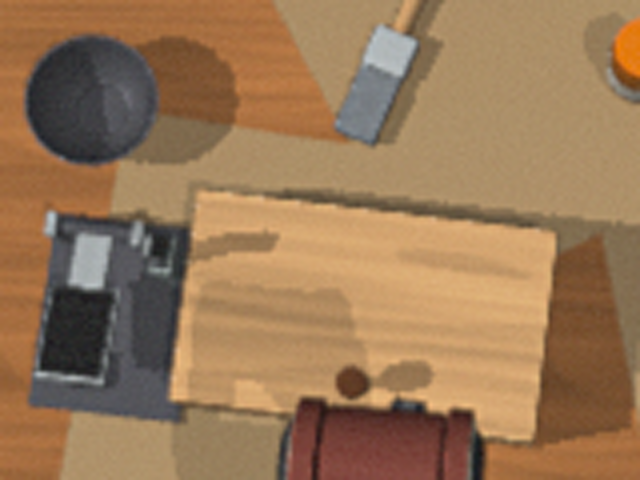

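The lid is closed flat over the crate; the pad centre is at crop (77,334). I move over it and press.

```bash
python3 -m crank '[{"offset":[0.05,0,0],"twist":[0,0,0]},{"offset":[0.1,0.02,0],"twist":[0,0,0]},{"offset":[0.15,0.03,0],"twist":[0,0,0]},{"offset":[0.2,0.05,0.01],"twist":[0,0,0]},{"offset":[0.25,0.08,0.03],"twist":[0,0,0]},{"offset":[0.295,0.098,0.05],"twist":[0,0,0]},{"offset":[0.303,0.101,0.07],"twist":[0,0,0]},{"offset":[0.303,0.101,0.078],"twist":[0,0,0]},{"offset":[0.303,0.101,0.1],"twist":[0,0,0]},{"offset":[0.303,0.101,0.115],"twist":[0,0,0]},{"offset":[0.303,0.101,0.124],"twist":[0,0,0]},{"offset":[0.303,0.101,0.127],"twist":[0,0,0]},{"offset":[0.303,0.101,0.127],"twist":[0,0,0]}]'
```

```text
t: 60.22
tool_pos: [0.5129, 0.3403, 0.0719]
tool_rot: [2.328, 2.109, 0.002]
contact_force: [-0.0, 1.3, -0.4]
opening: -0.0001
grip_force: 0.0
```

```bash
python3 -m crank '[{"offset":[0,0,0.008],"twist":[0,0,0]},{"offset":[0,0,0.016],"twist":[0,0,0]},{"offset":[0,-0.001,0.023],"twist":[0,0,0]},{"offset":[0,-0.001,0.028],"twist":[0,0,0]},{"offset":[0,-0.001,0.032],"twist":[0,0,0]},{"offset":[0,-0.001,0.034],"twist":[0,0,0]},{"offset":[0,-0.001,0.034],"twist":[0,0,0]}]'
```

```text
t: 61.1
tool_pos: [0.5122, 0.3411, 0.0404]
tool_rot: [-2.327, -2.11, -0.002]
contact_force: [-7.3, -2.6, 13.6]
opening: -0.0003
grip_force: 7.5
```

```bash
python3 -m crank '[{"offset":[0,0,0.002],"twist":[0,0,0]},{"offset":[0,0,0.003],"twist":[0,0,0]},{"offset":[0,0,0.003],"twist":[0,0,0]}]'; python3 -m crank '[{"offset":[0,0,0.001],"twist":[0,0,0]},{"offset":[0,0,0.001],"twist":[0,0,0]},{"offset":[0,0,0.001],"twist":[0,0,0]},{"offset":[0,0,0.001],"twist":[0,0,0]},{"offset":[0,0,0.001],"twist":[0,0,0]},{"offset":[0,0,0.001],"twist":[0,0,0]},{"offset":[0,0,0.001],"twist":[0,0,0]},{"offset":[0,0,0.001],"twist":[0,0,0]}]'; python3 - <<'E'
from h import *
im=get_image("side");cv2.imwrite("pics/s9.png",cv2.resize(im[90:230,230:430,::-1],None,fx=3,fy=3,interpolation=cv2.INTER_CUBIC))
E
```

```text
t: 61.48
tool_pos: [0.5125, 0.3412, 0.04]
tool_rot: [2.327, 2.11, 0.001]
contact_force: [-12.2, -5.9, 26.4]
opening: -0.0002
grip_force: 14.0
t: 62.48
tool_pos: [0.5126, 0.3413, 0.0398]
tool_rot: [2.327, 2.11, 0.001]
contact_force: [-14.9, -6.8, 30.8]
opening: 0.0
grip_force: 16.2
```

View pics/s9.png

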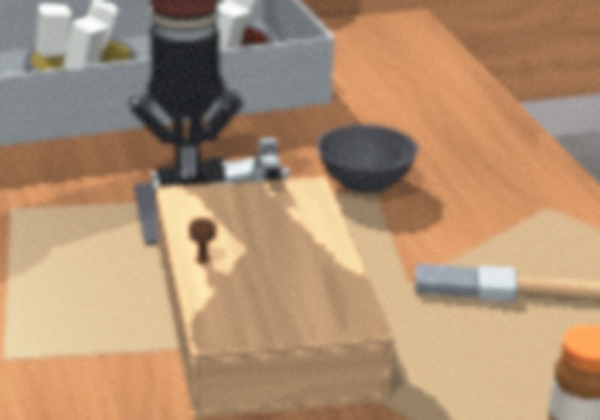

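The pedal is down on its stop (tip stays at 40 mm as the force climbs to 31 N), and the clamp has swung over the lid edge at crop (270,170). I held it for 1 s; now I let it up.

```bash
python3 -m crank '[{"offset":[0,0,-0.01],"twist":[0,0,0]},{"offset":[0,0,-0.02],"twist":[0,0,0]},{"offset":[0,0,-0.035],"twist":[0,0,0]},{"offset":[0,0,-0.06],"twist":[0,0,0]},{"offset":[0,0,-0.1],"twist":[0,0,0]},{"offset":[0,-0.05,-0.14],"twist":[0,0,0]},{"offset":[0,-0.11,-0.16],"twist":[0,0,0]},{"offset":[0,-0.15,-0.16],"twist":[0,0,0]},{"offset":[0,-0.15,-0.16],"twist":[0,0,0]},{"offset":[0,-0.15,-0.16],"twist":[0,0,0]},{"offset":[0,-0.15,-0.16],"twist":[0,0,0]}]'; python3 - <<'E'
from h import *
st();a=get_image("top")[110:250,185:445,::-1];b=get_image("side")[90:230,230:430,::-1]
im=np.vstack([cv2.resize(a,(520,280)),cv2.resize(b,(520,310))]);cv2.imwrite("pics/f.png",im)
E
```

```text
t: 63.9
tool_pos: [0.363, 0.3547, 0.193]
tool_rot: [2.329, 2.108, -0.001]
contact_force: [0.8, 0.3, -0.0]
opening: 0.0002
grip_force: 0.0
t 63.9 pos [0.363  0.3547 0.193 ] z [-0. -0. -1.] yaw -5.7 F [ 0.8  0.3 -0. ] op 0.0002 gf 0.0 q6 0.73
```

View pics/f.png

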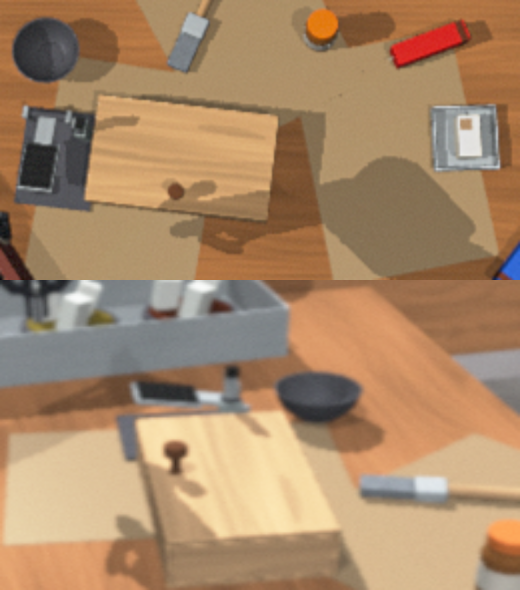

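The final view shows the lid closed, the pedal back up, the stub in the tray at (468,137), and the bowl, brush and jar in place. I'm handing the job in.

```bash
python3 -c "
from station import *
print(finish_job())"
```

```text
the job is handed in; nothing more can be done
None
```

I handed the job in at about 64 s on the robot's clock (limit 210 s): the stub is in the remelt tray, three candles and two tins are in the crate with the lid fully closed, and the pedal was held on its stop for about 1 s and came back up; the hand-in gave no verdict.

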